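# Put stray hardware back into the parts tray

### The job

Put the stray hardware on the bench back into the parts tray: the large hex nut, the hex-head bolt, the ball bearing and the spacer sleeve each go on the free floor of the blue bin that already holds their own kind, set down rather than dropped, with the nut and bearing lying flat, the sleeve standing and the bolt lying down. The small nut and the headless stud have no bin in this tray: leave them where they lie.

Things in the scene. Friction and masses are not known exactly. Their poses are not given: they have to be found in the camera images.
- nut_center (a point): Large plain steel hex nut, 36 mm across flats, 21.5 mm high, 24 mm hole, lying flat, about 0.11 kg. Point: its centre, half-way up. z is the hole's axis; one pair of flats faces +-x, the others lie 60 degrees round.
- bolt_center (a point): Steel hex-head bolt lying on the bench: shank 20 mm in diameter and 60 mm long, head 30 mm across flats and 12.5 mm long, 72.5 mm in all, about 0.22 kg. Point: on its axis half-way along (24 mm of shank to the head), about 13 mm above what it lies on. x runs along the bolt from head to shank end, level as it lies.
- bearing_center (a point): Ball bearing lying flat: 40 mm outside, 17 mm bore, 12 mm high, two bright steel rings with a black seal between, about 0.065 kg. Point: its centre, half-way up; z is its axis.
- sleeve_center (a point): Plain steel spacer sleeve (short tube) standing on end: 32 mm outside, 20 mm bore, 40 mm high, about 0.15 kg. Point: its centre, half-way up; z is its axis.
- small_nut_center (a point): Small steel hex nut, a look-alike that has no bin: 24 mm across flats, 13 mm high. Point: its centre, half-way up.
- stud_center (a point): Steel stud without a head, a look-alike that has no bin: a plain round bar 20 mm in diameter and 80 mm long, threaded at both ends, lying down; it can roll. Point: its centre. x runs along it.
- nut_space (a point): Blue insert bin 129 x 104 mm, walls 31.5 mm above its floor, one of four alike fixed in a grey tray; holds two large hex nuts (21.5 mm high) at its far end. Point: middle of the free floor before the stock, on the floor, 6.5 mm above the bench. x points to the stock, y across, z up. Free floor: 80 mm in x, 99 mm in y.
- bolt_space (a point): Blue insert bin 129 x 104 mm, walls 31.5 mm above its floor, one of four alike fixed in a grey tray; holds a hex-head bolt (up to 32 mm high) lying crosswise (along y) at its far end; a second bolt fits only crosswise too. Point: middle of the free floor before the stock, on the floor, 6.5 mm above the bench. x points to the stock, y across, z up. Free floor: 80 mm in x, 99 mm in y.
- bearing_space (a point): Blue insert bin 129 x 104 mm, walls 31.5 mm above its floor, one of four alike fixed in a grey tray; holds three ball bearings, two of them stacked (24 mm high), at its far end. Point: middle of the free floor before the stock, on the floor, 6.5 mm above the bench. x points to the stock, y across, z up. Free floor: 80 mm in x, 99 mm in y.
- sleeve_space (a point): Blue insert bin 129 x 104 mm, walls 31.5 mm above its floor, one of four alike fixed in a grey tray; holds two spacer sleeves standing (40 mm high) at its far end. Point: middle of the free floor before the stock, on the floor, 6.5 mm above the bench. x points to the stock, y across, z up. Free floor: 80 mm in x, 99 mm in y.
Not all that is in view belongs to the job. Leave any brown look-alike of the part that bears bolt_center alone.

How it is judged:
By the outcome, as a careful person would: the job done as asked, in the order asked, and still so for the second after the job is handed in, with the robot touching nothing.
It also fails if it takes over 120 s, if anything falls off the work surface, if the arm or the gripper's body presses on something with over 40 N, if the wrist force passes 120 N, or if a joint passes its speed limit or range.

### The arm

A 6-joint arm with a two-finger parallel gripper is mounted at the origin on the work surface. World frame = base frame: x ahead of the robot, y to its left, z up, the work surface at z = 0. Lengths are in mm, angles in rad, forces in N, time in s.
With the tool pointing down it reaches from about 325 to 850 mm from the base axis. Payload 15.5 kg.
Tool frame: the origin (TCP) lies midway between the tips of the shut fingers; the grasp point (between the pads) lies grip_depth behind it (grip_depth is the distance from the TCP to the grasp point, in mm); z points along the fingers, y is the line along which they close (so a half turn about z gives the same grasp; the last joint's range is limited). The gripper opens to 91 mm and grips with 3 to 60 N. Pads are 32 mm wide; open, the fingers measure 118 mm over their backs; the gripper's body (76 mm by 178 mm) begins 60 mm behind the grasp point.
Start: joints at [1.014, 0.494, 1.345, -0, 1.302, -0.096], TCP at [278.471, 559.536, 213.915] pointing down, gripper open.
Joint ranges: [-2.91, 2.91], [-0.82, 2.16], [0.22, 2.67], [-1.22, 4.37], [0.12, 2.79], [-3.08, 3.08]. Speed limits (rad/s): [1.89, 1.89, 2.57, 3.01, 3.01, 3.01].

### API

Orientations are given as a rotation vector (axis times angle).
In Python, from plant import * gives the robot as it stands. The module is installed in compiled form; this text tells all that it offers.
- The arm moves only by the tool carry_out, never from a script. Its argument "motion" is text: rows parted by semicolons, each of 7 numbers parted by spaces: the shift along the world's x, y, z in units of 50 mm (1.0 is 50 mm), then the turn, a rotation vector about the world's x, y, z in degrees, then the finger opening in mm, from 0 to 91.2. In form: x y z rx ry rz grip; .... A call has 1 to 10 rows; each row shifts and turns the commanded pose from where the row before left it; what a row does not reach is not made up. A row lasts 1/10 s, in which the tool goes at most 50 mm and 8.59 degrees, less where a joint would pass 70% of its speed; a pose out of reach is approached as far as the arm can. A call is refused whole if a number of a shift passes 1 or a number of a turn 8.59, either way. A call with a gripper value outside its range is refused whole. The fingers move at their own pace and stop on an object; "newtons" is the grip in N (left out, the last holds). Time passes only in rows, so rows that do not move let the fingers close. It gives the time, the measured TCP pose, the force, the opening and the grip force at its end, in the units of the state.
- get_state(): the state, without advancing time (a new reading comes with each control period).
- camera(name): name is "scene" or "top" or "wrist"; returns a dict with "img" (480x640x3 uint8, red, green, blue), "fx", "fy", "cx", "cy" (pixels), "camera_from_world" (4x4, takes a point from world to camera coordinates). Camera axes: x right, y down, z forward; pixel columns grow to the right and rows downward; lengths in mm; the calibration is good to about 2 mm. A picture is of the moment at which its call begins. There is no depth.
- sign_off(): hands the job in; it is judged then, once.
The state is a dict: "clock": time; "qpos": joint angles; "dq": joint speeds; "effort": joint torques, N m; "ee_pos": TCP position; "tool_rot": TCP orientation; "wrist_force": force on the tool from outside, world axes, zero at the start; "moment": the same for the moment, N m; "opening": opening from 0.0 (shut) to 1.0 (fully open); "grip_force": force on a finger pad.
Only numpy, scipy, OpenCV 4.12 (cv2) and the standard library are available. Lean on these libraries where they do the work, as an engineer would, in place of code of your own. Each camera call takes 0.05 s, during which the arm holds its last target. There are 200 camera calls.

## Working session

There is one attempt and no reset: what is moved stays moved. The work goes in short steps, Python scripts to look and compute and a tool call to move; the robot and the scene stay as the last step left them, time stands still between calls to the robot, and variables do not carry over. Pictures are saved under pics/ and viewed, at most 14 in all, crops included, and the job is handed in when it is done.

Besides the shell and the picture viewer there is one more tool, called as name(argument=value, ...) on one line, values as JSON. carry_out: Moves the arm, as the interface text tells. Its arguments: {"type":"object","properties":{"motion":{"type":"string"},"newtons":{"type":"number"}},"required":["motion"]}

```bash
mkdir -p pics; cat > h.py <<'E'
from plant import *
import numpy as np, cv2
def snap(n,f):
    c=camera(n); cv2.imwrite('pics/'+f,c['img'][:,:,::-1]); 
    np.savez('pics/'+f+'.npz',**c); return c
def load(f): return dict(np.load('pics/'+f+'.npz'))
def ray(c,u,v,z):
    T=c['camera_from_world']; R=T[:3,:3]; o=-R.T@T[:3,3]
    d=R.T@np.array([(u-c['cx'])/c['fx'],(v-c['cy'])/c['fy'],1]); return (o+d*(z-o[2])/d[2]).round(1)
def px(c,p):
    T=c['camera_from_world']; q=T[:3,:3]@np.array(p,float)+T[:3,3]
    return (q[0]/q[2]*c['fx']+c['cx']).round(1),(q[1]/q[2]*c['fy']+c['cy']).round(1)
E
python3 - <<'E'
from h import *
snap('top','top0.png');snap('scene','scene0.png')
print(get_state())
E
```

```text
{'clock': 0.1, 'qpos': array([ 1.01349929e+00,  4.94139154e-01,  1.34608456e+00,  2.03570348e-06,
        1.30248906e+00, -9.55325401e-02]), 'dq': array([-0.00147831, -0.00027972, -0.00251509,  0.00057567, -0.0001933 ,
       -0.00064414]), 'effort': array([ 2.60134177e-03, -8.80242348e+01, -3.82554245e+01,  7.10904272e-02,
        4.80027543e-02, -7.62921536e-05]), 'ee_pos': array([278.28469424, 559.23761999, 213.3814149 ]), 'tool_rot': array([-7.18829028e-01, -3.05787805e+00,  1.66540036e-03]), 'wrist_force': array([-0.34194647, -0.93550772,  0.8876585 ]), 'moment': array([-0.07142221, -0.00117571,  0.02691581]), 'grip_force': 0.0, 'opening': 1.001355680051144}
```

View pics/top0.png

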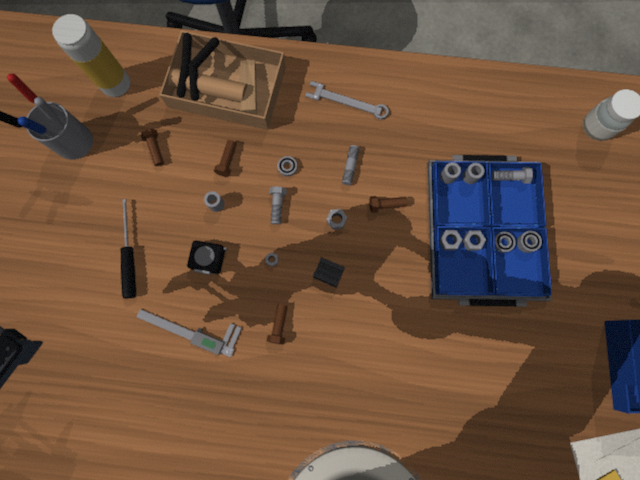

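View pics/scene0.png

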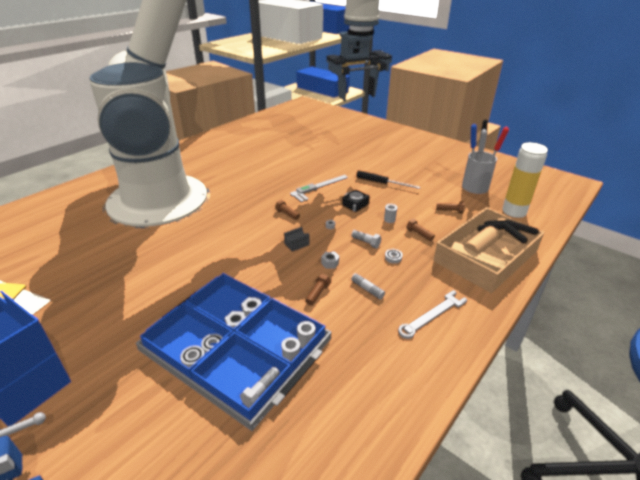

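The top view shows these candidates:
- Large nut at (337,218), with the small look-alike nut at (271,259).
- Steel bolt at (277,205). Look-alikes are the headless stud at (351,164) and brown bolts at (152,147), (228,157), (391,203) and (279,323).
- Bearing at (288,165).
- Sleeve at (213,200).
- Bins: sleeves top left, bolt top right, nuts bottom left, bearings bottom right.

I'll check the choices in one close crop.

```bash
python3 - <<'E'
from h import *
c=load('top0.png'); im=c['img']
cr=im[135:285,190:365]; tr=im[150:310,420:560]
a=cv2.resize(cr[:,:,::-1],None,fx=4,fy=4,interpolation=cv2.INTER_CUBIC)
cv2.imwrite('pics/crop0.png',a)
hsv=cv2.cvtColor(im,cv2.COLOR_RGB2HSV)
m=((hsv[:,:,1]<70)&(hsv[:,:,2]>70)).astype(np.uint8)
m=cv2.morphologyEx(m,cv2.MORPH_CLOSE,np.ones((3,3)))
n,l,s,ce=cv2.connectedComponentsWithStats(m)
for i in range(1,n):
    x,y,w,h,A=s[i]
    if 25<A<900 and 190<x<560 and 130<y<310:
        pts=np.argwhere(l==i)[:,::-1].astype(np.float32)
        print(ce[i].round(1),(x,y,w,h,A),cv2.minAreaRect(pts)[1:],ray(c,*ce[i],15))
for name,(u,v),z in [('nut',(337,218),21),('bolt',(277,205),13),('brg',(288,165),12),('slv',(213,200),40)]: print(name,ray(c,u,v,z))
b=((hsv[:,:,0]>105)&(hsv[:,:,0]<130)&(hsv[:,:,1]>150)).astype(np.uint8); b[:,:400]=0;b[:,570:]=0
q=np.argwhere(b)[:,::-1].astype(np.float32); r=cv2.minAreaRect(q); print(r,[ray(c,*p,38) for p in cv2.boxPoints(r)])
T=c['camera_from_world'];print(-T[:3,:3].T@T[:3,3])
E
```

```text
[349.7 164.8] (np.int32(342), np.int32(145), np.int32(17), np.int32(40), np.int32(337)) ((9.544939994812012, 40.240604400634766), 12.52880859375) [670.3  80.1  15. ]
[441.3 185.2] (np.int32(428), np.int32(155), np.int32(35), np.int32(95), np.int32(655)) ((94.0, 34.0), 90.0) [ 648.3 -108.2   15. ]
[286.9 165.4] (np.int32(277), np.int32(156), np.int32(20), np.int32(20), np.int32(276)) ((19.0, 19.0), 90.0) [654.3 207.4  15. ]
[515.9 159.4] (np.int32(501), np.int32(156), np.int32(40), np.int32(7), np.int32(92)) ((39.012542724609375, 5.438824653625488), 1.6846843957901) [ 720.7 -256.    15. ]
[473.7 172.5] (np.int32(463), np.int32(163), np.int32(22), np.int32(21), np.int32(260)) ((16.26345443725586, 22.62741470336914), 45.0) [ 682.8 -171.8   15. ]
[514.9 174.9] (np.int32(494), np.int32(167), np.int32(39), np.int32(16), np.int32(404)) ((15.0, 38.0), 90.0) [ 687.2 -255.1   15. ]
[276.1 202.6] (np.int32(269), np.int32(186), np.int32(18), np.int32(38), np.int32(378)) ((37.0, 17.0), 90.0) [574.  218.4  15. ]
[211.9 199.6] (np.int32(204), np.int32(191), np.int32(17), np.int32(20), np.int32(168)
[... 646 characters left out ...]
3751373291016) [458.6 333.2  15. ]
[271.4 259. ] (np.int32(265), np.int32(253), np.int32(13), np.int32(13), np.int32(89)) ((12.0, 12.0), 90.0) [459.5 212.2  15. ]
[202.8 271.4] (np.int32(195), np.int32(270), np.int32(15), np.int32(5), np.int32(40)) ((14.31647777557373, 3.1378581523895264), 11.309932708740234) [420.1 341.6  15. ]
nut [554.9  93.6  21. ]
bolt [569.7 216.3  13. ]
brg [656.4 205.5  12. ]
slv [558.4 338.3  40. ]
((490.9851989746094, 231.5054473876953), (142.30596923828125, 115.06822967529297), 88.28164672851562) [array([686. , -80.4,  38. ]), array([ 719.6, -307.4,   38. ]), array([ 438.2, -321.1,   38. ]), array([ 407. , -107.8,   38. ])]
[335.00371503  91.90460207 928.92635308]
```

View pics/crop0.png

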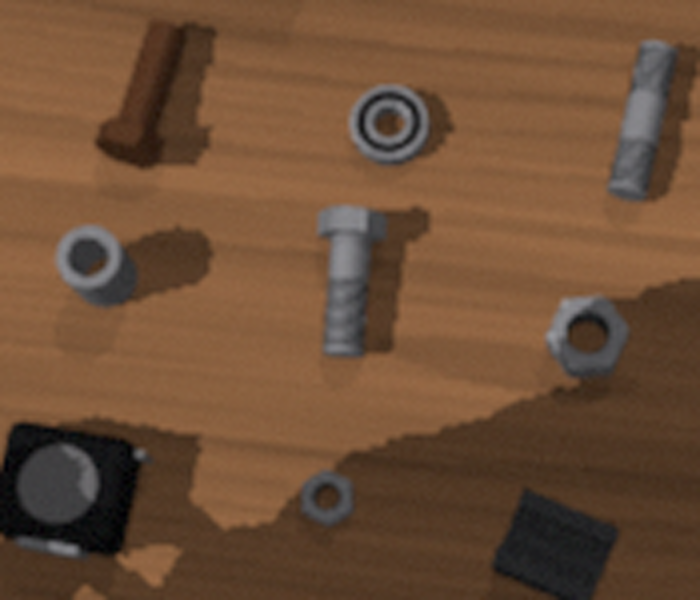

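The crop confirms the parts: bearing (two bright rings), headed steel bolt with its head at the far side, large nut at (337,218), sleeve at (212,199). The small nut and the headless stud stay put. Now I'll go above the nut.

carry_out(motion="0.5 -0.85 0 0 0 0 70;0.5 -0.85 0 0 0 0 70;0.5 -0.85 0 0 0 0 70;0.5 -0.85 0 0 0 0 70;0.5 -0.85 0 0 0 0 70;0.5 -0.85 0 0 0 0 70;0.5 -0.85 0 0 0 0 70;0.5 -0.85 0 0 0 0 70;0.5 -0.85 0 0 0 0 70;0.5 -0.85 0 0 0 0 70")

```text
clock: 1.1
ee_pos: [529.1, 132.6, 213.8]
tool_rot: [-0.719, -3.058, 0.0]
wrist_force: [0.4, 1.0, 0.4]
opening: 0.767
grip_force: 0.0
```

```bash
python3 - <<'E'
from h import *
import plant; print([k for k in dir(plant) if k[0]!='_'], getattr(plant,'grip_depth',None))
c=snap('wrist','w1.png'); s=get_state();print(s['ee_pos'],s['tool_rot'],s['clock'])
T=c['camera_from_world'];print(-T[:3,:3].T@T[:3,3],T[:3,:3].round(2),px(c,[556,95,15]))
E
```

```text
['IKError', 'camera', 'get_state', 'grip_depth', 'sign_off'] 18.8
[532.80176163 126.9594751  213.8361665 ] [ 7.22640161e-01  3.05490737e+00 -2.73823162e-03] 1.15
[463.52329377 165.43674287 383.72006532] [[ 0.45  0.9  -0.  ]
 [ 0.86 -0.43  0.26]
 [ 0.23 -0.12 -0.97]] (np.float64(294.9), np.float64(257.0))
```

View pics/w1.png

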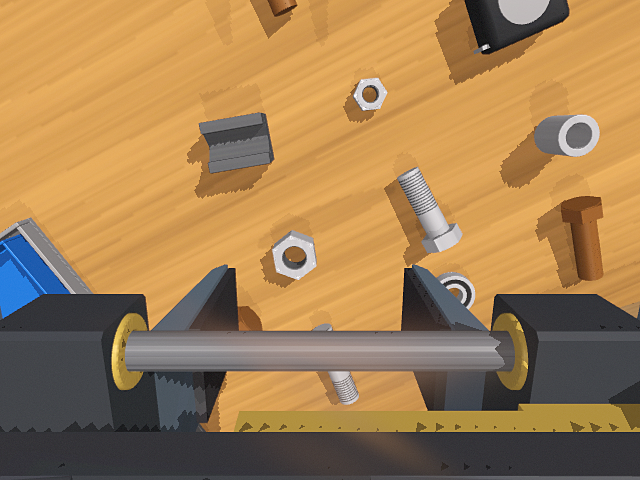

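Wrist view: the nut is at (294,255), the bolt runs from (410,175) to (442,240), the bearing at (460,290) is half hidden, and the sleeve top is at (579,135). I'll measure the nut's centre and flats, and the bolt.

```bash
cat >> h.py <<'E'
def mask(c,smax=60,vmin=120):
    h=cv2.cvtColor(c['img'],cv2.COLOR_RGB2HSV); return ((h[:,:,1]<smax)&(h[:,:,2]>vmin)).astype(np.uint8)
def blob(c,u,v,smax=60,vmin=120,k=5):
    m=cv2.morphologyEx(mask(c,smax,vmin),cv2.MORPH_CLOSE,np.ones((k,k)))
    n,l,s,ce=cv2.connectedComponentsWithStats(m)
    i=min((i for i in range(1,n) if s[i][4]>80),key=lambda i:np.hypot(*(ce[i]-[u,v])))
    ct,_=cv2.findContours((l==i).astype(np.uint8),cv2.RETR_EXTERNAL,cv2.CHAIN_APPROX_NONE)
    return max(ct,key=len)[:,0,:].astype(float)
def onplane(c,pts,z): return np.array([ray(c,*p,z)[:2] for p in pts],np.float32)
def rect(c,u,v,z,**k):
    w=onplane(c,blob(c,u,v,**k),z); r=cv2.minAreaRect(w); return r,w
E
python3 - <<'E'
from h import *
c=load('w1.png')
for n,u,v,z in [('nut',294,255,21.5),('nutlow',294,255,10),('bolt',428,210,13),('sleeve',579,135,40),('small',370,94,13)]:
    r,w=rect(c,u,v,z); print(n,r, cv2.minEnclosingCircle(w))
r,w=rect(c,294,255,21.5)
hull=cv2.convexHull(w)
for e in (2,3,4):
  print(cv2.approxPolyDP(hull,e,True)[:,0])
a=np.radians(np.arange(0,180,5));
for t in np.arange(0,180,5):
    p=w@[np.cos(np.radians(t)),np.sin(np.radians(t))]; print(t,round(float(np.ptp(p)),1),end='; ')
E
```

```text
nut ((552.5625610351562, 96.87646484375), (40.52532196044922, 40.9764404296875), 42.797271728515625) ((552.64404296875, 97.10152435302734), 22.548664093017578)
nutlow ((555.41552734375, 94.70790100097656), (41.87940979003906, 42.19752502441406), 42.345924377441406) ((555.4788818359375, 94.86028289794922), 23.227813720703125)
bolt ((570.1737060546875, 217.36151123046875), (78.89128112792969, 34.05400085449219), 3.4064583778381348) ((569.8499755859375, 219.3000030517578), 39.93806457519531)
sleeve ((554.42236328125, 339.753662109375), (42.34156036376953, 31.285274505615234), 11.51383113861084) ((554.638916015625, 335.3224792480469), 23.386537551879883)
small ((460.0862731933594, 212.68226623535156), (27.088903427124023, 24.18288803100586), 69.62351989746094) ((460.1365661621094, 212.77061462402344), 13.646846771240234)
[[531.6 105.2]
 [535.7  85.4]
 [540.6  80.8]
 [558.4  75.3]
 [573.8  89.3]
 [569.6 108.3]
 [564.2 112. ]
 [545.6 117.4]]
[[531.6 105.2]
 [535.7  85.4]
 [540.6  80.8]
 [558.4  75.3]
 [573.8  89.3]
 [569.6 108.3]
 [545.6 117.4]]
[[531.6 105.2]
 [540.6  80.8]
 [558.4  75.3]
 [573.8  89.3]
 [564.2 112. ]
 [545.6 117.4]]
0 42.2; 5 40.7; 10 38.9; 15 39.0; 20 39.7; 25 40.4; 30 40.8; 35 40.9; 40 40.7; 45 40.4; 50 40.0; 55 39.3; 60 38.8; 65 38.3; 70 37.4; 75 37.7; 80 39.3; 85 40.8; 90 42.1; 95 43.1; 100 43.7; 105 44.0; 110 44.0; 115 43.8; 120 43.3; 125 42.5; 130 41.4; 135 41.4; 140 42.8; 145 43.8; 150 44.5; 155 45.0; 160 45.1; 165 44.9; 170 44.3; 175 43.4;
```

carry_out(motion="0.26 -0.39 0 0 0 8.5 70;0.26 -0.39 0 0 0 0 70;0 0 -0.6 0 0 0 70;0 0 -0.6 0 0 0 70;0 0 -0.6 0 0 0 70;0 0 -0.6 0 0 0 70;0 0 0 0 0 0 70;0 0 0 0 0 0 70")

```text
clock: 1.95
ee_pos: [554.4, 95.6, 94.2]
tool_rot: [-0.49, -3.102, 0.0]
wrist_force: [0.2, -0.5, 0.0]
opening: 0.763
grip_force: 0.0
```

```bash
python3 - <<'E'
from h import *
c=snap('wrist','w2.png'); s=get_state();print(s['ee_pos'],s['tool_rot'],s['clock'],s['opening'])
print(px(c,[554.5,95.5,21.5]))
u,v=px(c,[554.5,95.5,15]); r,w=rect(c,u,v,21.5);print(r,cv2.minEnclosingCircle(w)); print(cv2.approxPolyDP(cv2.convexHull(w),3,True)[:,0])
E
```

```text
[555.04379926  95.6351135   95.0241091 ] [4.90150754e-01 3.10221616e+00 3.21360970e-04] 2.0 0.7638045268891788
(np.float64(319.0), np.float64(254.3))
((552.6475830078125, 95.64010620117188), (35.62837600708008, 44.585750579833984), 71.25863647460938) ((552.5, 95.19999694824219), 22.299190521240234)
[[531.2 101.8]
 [535.4  84.1]
 [555.1  76. ]
 [573.8  88.6]
 [569.6 108.7]
 [544.  114.6]]
```

View pics/w2.png

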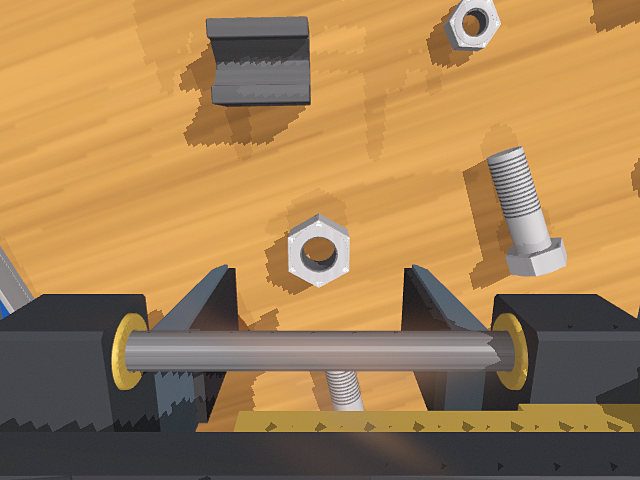

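The nut is centred between the fingers at (319,250) with its flats parallel to the pads, so I'll descend and grip.

carry_out(motion="0 0 -0.6 0 0 0 70;0 0 -0.6 0 0 0 70;0 0 -0.5 0 0 0 70;0 0 -0.1 0 0 0 70;0 0 0 0 0 0 30;0 0 0 0 0 0 30;0 0 0 0 0 0 30;0 0 0 0 0 0 30;0 0 0 0 0 0 30", newtons=25)

```text
clock: 2.9
ee_pos: [554.9, 95.5, 4.7]
tool_rot: [0.49, 3.102, 0.0]
wrist_force: [-1.9, -0.5, 10.8]
opening: 0.39
grip_force: 25.0
```

carry_out(motion="0 0 0.3 0 0 0 30;0 0 0.6 0 0 0 30;0 0 0.9 0 0 0 30;-0.24 -0.7 0.3 0 0 0 30;-0.24 -0.7 0.3 0 0 0 30;-0.24 -0.7 0.3 0 0 0 30;-0.24 -0.7 0.3 0 0 0 30;-0.24 -0.7 0.3 0 0 0 30;-0.24 -0.7 0.3 0 0 0 30;-0.24 -0.7 0.3 0 0 0 30")

```text
clock: 3.9
ee_pos: [469.6, -150.7, 199.8]
tool_rot: [0.49, 3.103, -0.0]
wrist_force: [-0.3, -0.2, -0.4]
opening: 0.391
grip_force: 25.0
```

carry_out(motion="0 0 0 0 0 0 30;0 0 0 0 0 0 30")

```text
clock: 4.1
ee_pos: [470.3, -150.0, 199.3]
tool_rot: [0.493, 3.102, 0.0]
wrist_force: [-0.0, 0.4, -2.0]
opening: 0.392
grip_force: 25.0
```

```bash
python3 - <<'E'
from h import *
c=snap('wrist','w3.png'); s=get_state();print(s['ee_pos'],s['tool_rot'],s['clock'],s['opening'],s['grip_force'])
E
```

```text
[ 470.28986632 -149.17945561  198.85089438] [-4.91426289e-01 -3.10278589e+00 -4.56983122e-04] 4.15 0.39218441445006863 24.999948960612528
```

View pics/w3.png

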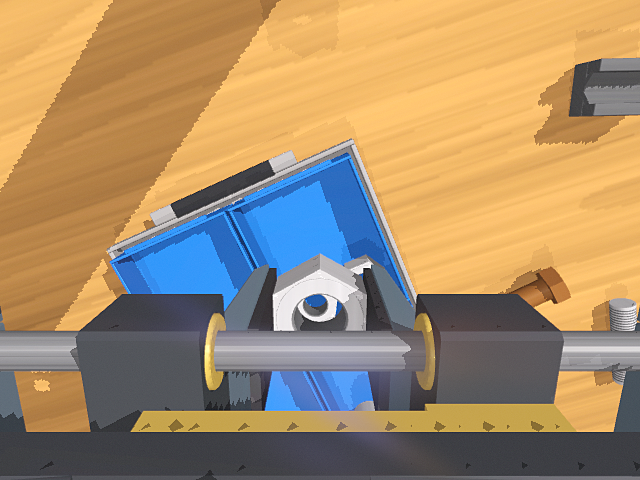

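The tray's near edge is visible: blue rim corners at about (348,155) and (115,262), the divider at (232,212), and the side rim running to (408,298). The nut is held level.

```bash
python3 - <<'E'
from h import *
c=load('w3.png')
h=cv2.cvtColor(c['img'],cv2.COLOR_RGB2HSV)
b=((h[:,:,0]>100)&(h[:,:,0]<130)&(h[:,:,1]>120)).astype(np.uint8);b[295:]=0
ct=max(cv2.findContours(b,0,1)[0],key=cv2.contourArea); print(cv2.approxPolyDP(cv2.convexHull(ct),3,True)[:,0].tolist())
for p in [(348,155),(115,262),(232,212),(408,298)]: print(p,ray(c,*p,38))
c=load('top0.png')
for n,p,z in [('c++',(430,162),38),('c+-',(545,162),38),('c--',(549,297),38),('c-+',(431,297),38),('mid',(488,232),38),('nut',(452,240),28),('nut',(475,240),28),('brg',(507,242),30.5),('brg',(531,241),18),('slv',(452,171),46),('slv',(475,171),46),('bolt',(513,176),20)]: print(n,ray(c,*p,z))
E
```

```text
[[407, 294], [128, 293], [110, 261], [139, 243], [347, 153]]
(348, 155) [ 428.6 -113.5   38. ]
(115, 262) [ 451.4 -316.5   38. ]
(232, 212) [ 442.3 -212.3   38. ]
(408, 298) [ 554.5 -100.5   38. ]
c++ [686.  -77.7  38. ]
c+- [ 712.2 -304.8   38. ]
c-- [ 445.2 -317.9   38. ]
c-+ [419.7 -98.3  38. ]
mid [ 556.7 -198.7   38. ]
nut [ 535.2 -133.3   28. ]
nut [ 540.4 -177.6   28. ]
brg [ 543.  -238.6   30.5]
brg [ 553.3 -289.9   18. ]
slv [ 669.2 -120.4   46. ]
slv [ 674.3 -165.2   46. ]
bolt [ 682.5 -249.4   20. ]
```

carry_out(motion="0.09 -0.19 -0.4 0 0 0 30;0 0 -0.8 0 0 0 30;0 0 -0.8 0 0 0 30;0 0 -0.8 0 0 0 30;0 0 -0.6 0 0 0 30;0 0 -0.3 0 0 0 30;0 0 -0.04 0 0 0 30;0 0 0 0 0 0 30;0 0 0 0 0 0 30")

```text
clock: 5.05
ee_pos: [475.2, -158.3, 12.0]
tool_rot: [-0.489, -3.103, -0.0]
wrist_force: [-0.7, -0.6, -1.4]
opening: 0.392
grip_force: 25.0
```

carry_out(motion="0 0 -0.02 0 0 0 30;0 0 0 0 0 0 30;0 0 0 0 0 0 50;0 0 0 0 0 0 50;0 0 0 0 0 0 50;0 0 0 0 0 0 50;0 0 0.5 0 0 0 50;0 0 0.9 0 0 0 50;0 0 0.9 0 0 0 50;0 0 0.9 0 0 0 50")

```text
clock: 6.05
ee_pos: [474.5, -158.8, 172.7]
tool_rot: [-0.49, -3.103, -0.0]
wrist_force: [1.0, -0.6, -0.3]
opening: 0.549
grip_force: 0.0
```

carry_out(motion="0.19 0.75 0 0 0 2.1 50;0.19 0.75 0 0 0 2.1 50;0.19 0.75 0 0 0 2.1 50;0.19 0.75 0 0 0 2.1 50;0.19 0.75 0 0 0 2.1 50;0.19 0.75 0 0 0 2.1 50;0.19 0.75 0 0 0 2.1 50;0.19 0.75 0 0 0 2.1 50;0.19 0.75 0 0 0 2.1 50;0.19 0.75 0 0 0 2.1 50")

```text
clock: 7.05
ee_pos: [570.0, 217.6, 170.9]
tool_rot: [0.086, -3.14, 0.0]
wrist_force: [0.6, -0.4, 1.1]
opening: 0.546
grip_force: 0.0
```

carry_out(motion="0 0 -0.6 0 0 0 50;0 0 0 0 0 0 50;0 0 0 0 0 0 50")

```text
clock: 7.35
ee_pos: [569.3, 215.5, 140.8]
tool_rot: [0.083, -3.139, 0.001]
wrist_force: [0.1, -0.4, -0.2]
opening: 0.549
grip_force: 0.0
```

```bash
python3 - <<'E'
from h import *
c=snap('wrist','w4.png'); s=get_state();print(s['ee_pos'],s['tool_rot'],s['clock'],s['opening'],s['grip_force'])
u,v=px(c,[570,217,15]);print(u,v); r,w=rect(c,u,v,15);print(r)
snap('top','top1.png'); d=load('top1.png')['img'][150:310,420:560]
e=cv2.resize(d,(350,400)); f=c['img']
o=np.zeros((480,800,3),np.uint8); o[:360,:480]=cv2.resize(f,(480,360)); o[:366,480:]=cv2.resize(d,(320,366))
cv2.imwrite('pics/m4.png',o[:,:,::-1])
E
```

```text
[569.98508206 215.39615164 141.59708306] [ 8.20503312e-02 -3.14033127e+00  2.43960296e-04] 7.4 0.5516065252426298 0.0
321.5 233.4
((569.8305053710938, 217.41485595703125), (76.32755279541016, 33.448448181152344), 3.0530686378479004)
```

View pics/m4.png

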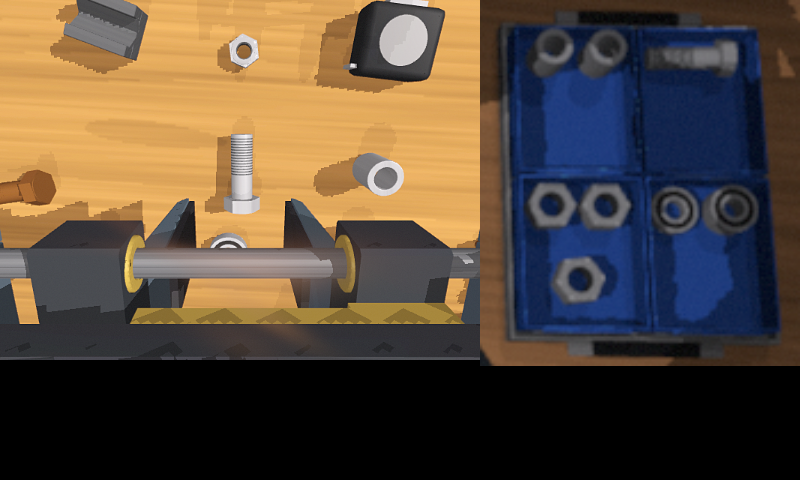

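The nut lies flat in its bin. The bolt is centred and aligned between the fingers, so I'll descend and grip slightly towards its head.

carry_out(motion="0.06 0.03 -0.5 0 0 0 50;0 0 -0.7 0 0 0 50;0 0 -0.7 0 0 0 50;0 0 -0.6 0 0 0 50;0 0 -0.24 0 0 0 50;0 0 0 0 0 0 10;0 0 0 0 0 0 10;0 0 0 0 0 0 10;0 0 0 0 0 0 10;0 0 0 0 0 0 10", newtons=45)

```text
clock: 8.45
ee_pos: [573.7, 217.7, 5.1]
tool_rot: [-0.083, 3.139, 0.001]
wrist_force: [0.1, 0.1, 9.6]
opening: 0.21
grip_force: 45.1
```

carry_out(motion="0 0 0.4 0 0 0 10;0 0 0.9 0 0 0 10;0 0 0.9 0 0 0 10;0.08 -0.85 0.2 0 0 -7.9 10;0.08 -0.85 0.2 0 0 -7.9 10;0.08 -0.85 0.2 0 0 -7.9 10;0.08 -0.85 0.2 0 0 -7.9 10;0.08 -0.85 0 0 0 -7.9 10;0.08 -0.85 0 0 0 -7.9 10;0.08 -0.85 0 0 0 -7.9 10")

```text
clock: 9.45
ee_pos: [600.8, -81.7, 154.4]
tool_rot: [1.391, 2.816, 0.0]
wrist_force: [1.5, 0.9, -1.7]
opening: 0.205
grip_force: 45.1
```

carry_out(motion="0.08 -0.85 0 0 0 -7.9 10;0.08 -0.85 0 0 0 -7.9 10;0.08 -0.85 0 0 0 -7.9 10;0.08 -0.85 0 0 0 -7.8 10;0 0 0 0 0 0 10;0 0 0 0 0 0 10")

```text
clock: 10.05
ee_pos: [616.6, -250.8, 153.9]
tool_rot: [-2.098, -2.338, -0.0]
wrist_force: [0.5, 0.6, -2.2]
opening: 0.206
grip_force: 45.1
```

```bash
python3 - <<'E'
from h import *
c=snap('wrist','w5.png'); s=get_state();print(s['ee_pos'],s['tool_rot'],s['clock'],s['opening'],s['grip_force'],s['wrist_force'])
E
```

```text
[ 616.64058116 -249.74383352  153.9084199 ] [-2.09637412e+00 -2.33905625e+00 -1.36825348e-04] 10.1 0.20891992695937803 45.126970142518985 [-0.67922672 -0.08675026 -2.51895614]
```

View pics/w5.png

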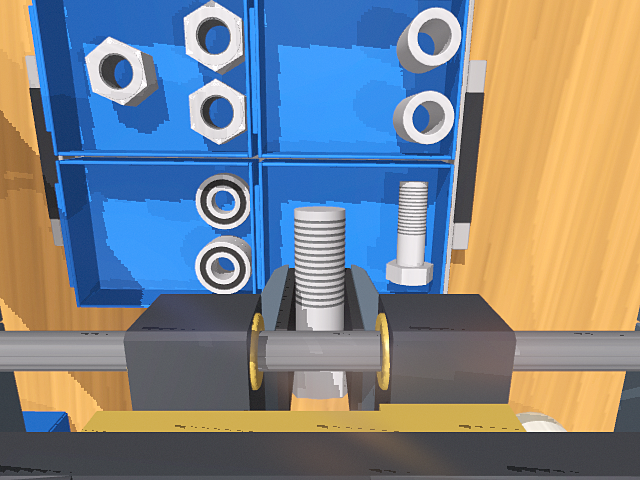

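The whole tray is in view: dividers cross at (255,158), stock bolt at (412,232), nut flat at (120,70). I'll compute the bin geometry from these.

```bash
python3 - <<'E'
from h import *
c=load('w5.png')
for n,p,z in [('cross',(255,158),38),('div end far',(453,159),38),('div near',(57,158),38),('left wall top',(250,0),38),('cross dn',(258,270),38),('stock bolt shank',(412,205),16.5),('stock head',(409,275),21.5),('slv',(437,36),46.5),('slv',(428,118),46.5),('brg1',(222,200),30),('brg2',(219,268),18.5),('nutA',(121,71),28),('nutB',(218,34),28),('nutC',(222,110),28)]: print(n,ray(c,*p,z))
a=np.radians(6.3);R=np.array([[np.cos(a),-np.sin(a)],[np.sin(a),np.cos(a)]])
cr=ray(c,255,158,38)[:2]
for n,d in [('nut',(-87,52)),('bolt',(42,-52)),('brg',(-87,-52)),('slv',(42,52))]: 
    p=cr+R@d; print(n,p.round(1))
    # free region corners px
    print([px(c,[*(p+R@q),6.5]) for q in [(-40,-49),(40,49)]])
E
```

```text
cross [ 569.6 -203.    38. ]
div end far [ 697.9 -189.7   38. ]
div near [ 441.5 -216.9   38. ]
left wall top [ 560.2 -110.9   38. ]
cross dn [ 577.  -279.6   38. ]
stock bolt shank [ 681.4 -226.    16.5]
stock head [ 686.6 -277.3   21.5]
slv [ 672.5 -120.    46.5]
slv [ 675.2 -166.5   46.5]
brg1 [ 548.  -234.5   30. ]
brg2 [ 545.9 -288.1   18.5]
nutA [ 479.1 -158.4   28. ]
nutB [ 539.8 -129.9   28. ]
nutC [ 544.6 -175.3   28. ]
nut [ 477.4 -160.9]
[(np.float64(84.7), np.float64(150.8)), (np.float64(184.5), np.float64(-0.7))]
bolt [ 617.1 -250.1]
[(np.float64(268.6), np.float64(286.1)), (np.float64(374.8), np.float64(158.7))]
brg [ 488.8 -264.2]
[(np.float64(103.7), np.float64(286.4)), (np.float64(196.4), np.float64(159.1))]
slv [ 605.6 -146.7]
[(np.float64(263.9), np.float64(150.5)), (np.float64(379.7), np.float64(-1.1))]
```

carry_out(motion="0 -0.04 -0.5 0 0 0 10;0 0 -0.7 0 0 0 10;0 0 -0.7 0 0 0 10;0 0 -0.6 0 0 0 10;0 0 -0.3 0 0 0 10;0 0 -0.02 0 0 0 10;0 0 0 0 0 0 10;0 0 0 0 0 0 10")

```text
clock: 10.9
ee_pos: [617.7, -251.9, 14.1]
tool_rot: [2.095, 2.339, 0.001]
wrist_force: [0.4, 0.4, -2.0]
opening: 0.208
grip_force: 46.1
```

carry_out(motion="0 0 -0.03 0 0 0 10;0 0 0 0 0 0 10;0 0 0 0 0 0 10")

```text
clock: 11.2
ee_pos: [617.1, -252.0, 11.7]
tool_rot: [2.097, 2.339, 0.0]
wrist_force: [0.1, 0.5, -1.1]
opening: 0.207
grip_force: 46.1
```

carry_out(motion="0 0 -0.02 0 0 0 10;0 0 0 0 0 0 10")

```text
clock: 11.4
ee_pos: [617.1, -252.1, 10.7]
tool_rot: [2.097, 2.339, 0.0]
wrist_force: [0.7, 0.6, 2.7]
opening: 0.21
grip_force: 46.1
```

carry_out(motion="0 0 0 0 0 0 34;0 0 0 0 0 0 34;0 0 0 0 0 0 34;0 0 0.4 0 0 0 34;0 0 0.9 0 0 0 34;0 0 0.9 0 0 0 34;0 0 0.6 0 0 0 34")

```text
clock: 12.1
ee_pos: [617.7, -252.3, 153.6]
tool_rot: [2.095, 2.337, 0.001]
wrist_force: [0.6, 0.3, -0.4]
opening: 0.37
grip_force: 0.0
```

carry_out(motion="0.06 0.9 0 0 0 8.4 70;0.06 0.9 0 0 0 8.4 70;0.06 0.9 0 0 0 8.4 70;0.06 0.9 0 0 0 8.4 70;0.06 0.9 0 0 0 8.4 70;0.06 0.9 0 0 0 8.4 70;0.06 0.9 0 0 0 8.4 70;0.06 0.9 0 0 0 8.4 70;0.06 0.9 0 0 0 8.4 70;0.06 0.9 0 0 0 8.4 70")

```text
clock: 13.1
ee_pos: [646.8, 199.9, 150.4]
tool_rot: [0.016, -3.142, 0.0]
wrist_force: [0.3, -0.2, 0.1]
opening: 0.767
grip_force: 0.0
```

carry_out(motion="0 0.1 0 0 0 6 70;0 0 0 0 0 0 70;0 0 0 0 0 0 70")

```text
clock: 13.4
ee_pos: [646.8, 202.5, 150.3]
tool_rot: [0.166, -3.137, 0.0]
wrist_force: [-0.0, -0.9, -1.5]
opening: 0.767
grip_force: 0.0
```

```bash
python3 - <<'E'
from h import *
c=snap('wrist','w6.png'); s=get_state();print(s['ee_pos'],s['tool_rot'],s['clock'],s['opening'],s['grip_force'])
print(px(c,[656,206,12]))
d=snap('top','top2.png')['img'][150:310,420:560]; f=c['img']
o=np.zeros((480,800,3),np.uint8); o[:360,:480]=cv2.resize(f,(480,360)); o[:366,480:]=cv2.resize(d,(320,366))
cv2.imwrite('pics/m6.png',o[:,:,::-1])
E
```

```text
[646.93580318 202.02059458 150.3165073 ] [ 1.64726134e-01 -3.13694021e+00  4.57824709e-04] 13.45 0.7685729778756516 0.0
(np.float64(322.8), np.float64(240.5))
```

View pics/m6.png

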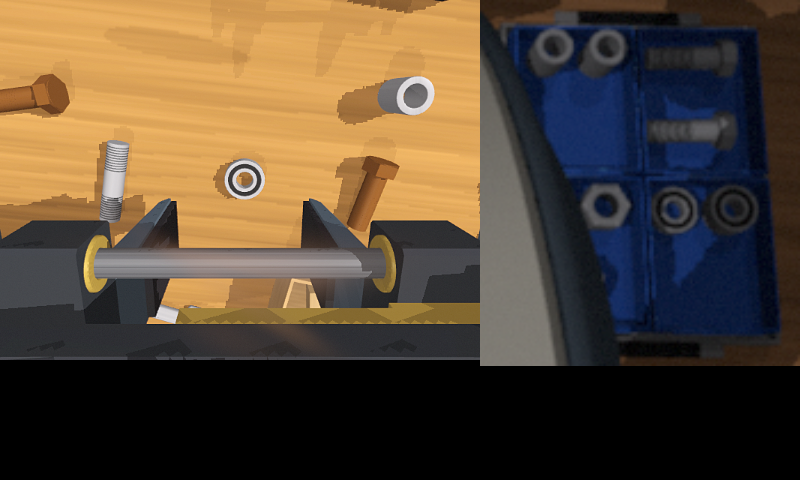

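The bolt lies crosswise in its bin. The bearing is at about (325,239); the brown bolt at about (493,250) sits near the right finger, so I'll check clearance.

```bash
python3 - <<'E'
from h import *
c=load('w6.png')
w=onplane(c,blob(c,325,239,k=9),12); print(cv2.minEnclosingCircle(w), ray(c,325.5,239,12))
h=cv2.cvtColor(c['img'],cv2.COLOR_RGB2HSV)
for p in [(485,305),(463,300),(480,212),(530,222),(510,260)]: print(p,ray(c,*p,10))
E
```

```text
((654.2975463867188, 207.6600799560547), 20.72479820251465) [654.6 207.9  12. ]
(485, 305) [694.6 336.5  10. ]
(463, 300) [692.3 318.8  10. ]
(480, 212) [622.9 317.9  10. ]
(530, 222) [626.4 355.9  10. ]
(510, 260) [656.7 347.7  10. ]
```

carry_out(motion="0.16 0.1 -0.5 0 0 0 70;0 0 -0.8 0 0 0 70;0 0 -0.8 0 0 0 70;0 0 -0.6 0 0 0 70;0 0 -0.24 0 0 0 70;0 0 0 0 0 0 30;0 0 0 0 0 0 30;0 0 0 0 0 0 30;0 0 0 0 0 0 30;0 0 0 0 0 0 30", newtons=25)

```text
clock: 14.5
ee_pos: [655.5, 208.0, 4.2]
tool_rot: [-0.171, 3.136, 0.0]
wrist_force: [-0.6, -1.5, 7.2]
opening: 0.431
grip_force: 25.0
```

carry_out(motion="0 0 0.4 0 0 0 30;0 0 0.9 0 0 0 30;0 0 0.9 0 0 0 30;0 0 0.6 0 0 0 30;0 0 0 0 0 0 30")

```text
clock: 15.0
ee_pos: [657.3, 208.6, 148.6]
tool_rot: [-0.171, 3.129, 0.002]
wrist_force: [1.5, 0.4, -0.3]
opening: 0.426
grip_force: 25.0
```

carry_out(motion="-0.33 -0.94 0 0 0 0 30;-0.33 -0.94 0 0 0 0 30;-0.33 -0.94 0 0 0 0 30;-0.33 -0.94 0 0 0 0 30;-0.33 -0.94 0 0 0 0 30;-0.33 -0.94 0 0 0 0 30;-0.33 -0.94 0 0 0 0 30;-0.33 -0.94 0 0 0 0 30;-0.33 -0.94 0 0 0 0 30;-0.33 -0.94 0 0 0 0 30")

```text
clock: 16.0
ee_pos: [488.7, -263.5, 143.0]
tool_rot: [0.171, -3.136, -0.001]
wrist_force: [0.9, -0.5, -0.7]
opening: 0.425
grip_force: 25.0
```

carry_out(motion="0 0 0 0 0 0 30;0 0 0 0 0 0 30")

```text
clock: 16.2
ee_pos: [489.2, -262.8, 142.9]
tool_rot: [0.167, -3.137, -0.001]
wrist_force: [1.1, 0.4, 0.2]
opening: 0.425
grip_force: 25.0
```

```bash
python3 - <<'E'
from h import *
c=snap('wrist','w7.png'); s=get_state();print(s['ee_pos'],s['tool_rot'],s['clock'],s['opening'],s['grip_force'],s['wrist_force'])
E
```

```text
[ 489.59592146 -261.74193508  142.97760129] [ 1.69515571e-01 -3.13644058e+00 -1.12030330e-03] 16.25 0.42805250828013874 24.999935030937195 [-0.42891583  0.99596637 -0.77341615]
```

View pics/w7.png

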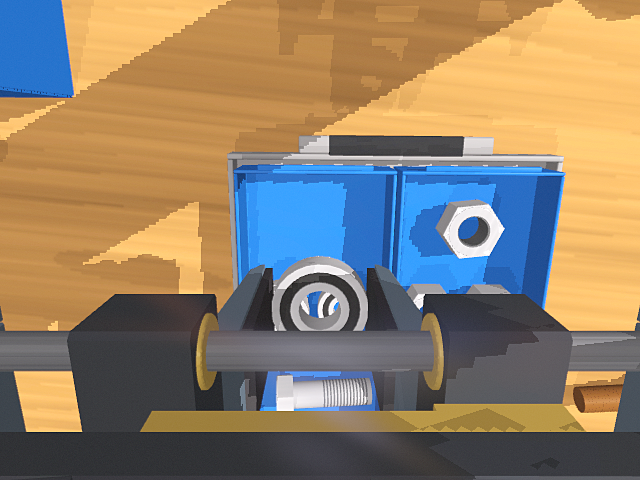

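The bearing is held flat at (320,305), over its bin's free floor.

carry_out(motion="-0.02 -0.03 -0.5 0 0 0 30;0 0 -0.7 0 0 0 30;0 0 -0.7 0 0 0 30;0 0 -0.5 0 0 0 30;0 0 -0.2 0 0 0 30;0 0 0 0 0 0 30;0 0 -0.02 0 0 0 30;0 0 0 0 0 0 30")

```text
clock: 17.05
ee_pos: [489.7, -263.6, 13.6]
tool_rot: [-0.172, 3.135, -0.002]
wrist_force: [-0.4, -0.1, -0.9]
opening: 0.425
grip_force: 25.0
```

carry_out(motion="0 0 -0.04 0 0 0 30;0 0 0 0 0 0 30;0 0 0 0 0 0 30")

```text
clock: 17.35
ee_pos: [489.1, -263.6, 10.7]
tool_rot: [-0.171, 3.137, -0.0]
wrist_force: [0.2, -0.2, -1.2]
opening: 0.425
grip_force: 25.0
```

carry_out(motion="0 0 -0.02 0 0 0 30;0 0 0 0 0 0 30;0 0 0 0 0 0 30")

```text
clock: 17.65
ee_pos: [489.2, -263.7, 10.0]
tool_rot: [-0.171, 3.136, -0.001]
wrist_force: [-1.4, 0.6, 8.9]
opening: 0.428
grip_force: 25.0
```

carry_out(motion="0 0 0 0 0 0 52;0 0 0 0 0 0 52;0 0 0 0 0 0 52;0 0 0.4 0 0 0 52;0 0 0.9 0 0 0 52;0 0 0.9 0 0 0 52;0 0 0.8 0 0 0 52")

```text
clock: 18.35
ee_pos: [488.9, -263.4, 161.4]
tool_rot: [-0.171, 3.137, -0.0]
wrist_force: [1.2, -1.5, -0.2]
opening: 0.571
grip_force: 0.0
```

carry_out(motion="0.1 0.92 0 0 0 0 65;0.1 0.92 0 0 0 0 65;0.1 0.92 0 0 0 0 65;0.1 0.92 0 0 0 0 65;0.1 0.92 0 0 0 0 65;0.1 0.92 0 0 0 0 65;0.1 0.92 0 0 0 0 65;0.1 0.92 0 0 0 0 65;0.1 0.92 0 0 0 0 65;0.1 0.92 0 0 0 0 65")

```text
clock: 19.35
ee_pos: [538.8, 198.5, 159.4]
tool_rot: [0.171, -3.137, 0.0]
wrist_force: [1.3, -0.8, 0.4]
opening: 0.711
grip_force: 0.0
```

carry_out(motion="0.1 0.92 0 0 0 0 65;0.1 0.92 0 0 0 0 65;0.1 0.92 0 0 0 0 65;0 0 0 0 0 0 65;0 0 0 0 0 0 65")

```text
clock: 19.85
ee_pos: [553.5, 335.3, 158.9]
tool_rot: [0.174, -3.136, 0.001]
wrist_force: [0.1, 0.2, 0.7]
opening: 0.711
grip_force: 0.0
```

```bash
python3 - <<'E'
from h import *
c=snap('wrist','w8.png'); s=get_state();print(s['ee_pos'],s['tool_rot'],s['clock'],s['opening'],s['grip_force'])
print(px(c,[556,338,40]))
d=snap('top','top3.png')['img'][150:310,420:560]; f=c['img']
o=np.zeros((480,800,3),np.uint8); o[:360,:480]=cv2.resize(f,(480,360)); o[:366,480:]=cv2.resize(d,(320,366))
cv2.imwrite('pics/m8.png',o[:,:,::-1])
E
```

```text
[553.60831751 334.20265889 159.02003847] [ 1.71779978e-01 -3.13616202e+00  9.20914655e-04] 19.9 0.7114704507439358 0.0
(np.float64(322.9), np.float64(238.5))
```

View pics/m8.png

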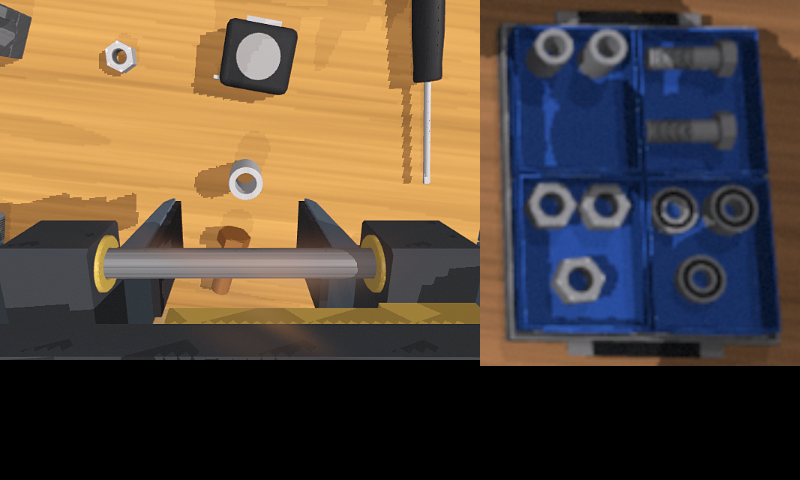

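The bearing lies flat in its bin. The sleeve's top ring is at about (328,243) in the wrist view.

```bash
python3 - <<'E'
from h import *
c=load('w8.png'); print(ray(c,328,242.7,40))
h=c['img'][220:275,300:360]; g=cv2.cvtColor(h,cv2.COLOR_RGB2GRAY); ys,xs=np.nonzero(g>205); p=np.c_[xs+300,ys+220].astype(np.float32); print(cv2.minEnclosingCircle(p)); (u,v),_=cv2.minEnclosingCircle(p); print(ray(c,u,v,40))
E
```

```text
[558.6 341.8  40. ]
((327.6457214355469, 244.439697265625), 22.304231643676758)
[559.9 341.7  40. ]
```

carry_out(motion="0.11 0.13 -0.5 0 0 0 65;0 0 -0.8 0 0 0 65;0 0 -0.8 0 0 0 65;0 0 -0.6 0 0 0 65;0 0 -0.3 0 0 0 65;0 0 0 0 0 0 20;0 0 0 0 0 0 20;0 0 0 0 0 0 20;0 0 0 0 0 0 20;0 0 0 0 0 0 20", newtons=25)

```text
clock: 20.95
ee_pos: [560.1, 341.3, 10.7]
tool_rot: [-0.171, 3.135, 0.001]
wrist_force: [-0.7, -1.0, 9.4]
opening: 0.344
grip_force: 25.0
```

carry_out(motion="0 0 0.4 0 0 0 20;0 0 0.9 0 0 0 20;0 0 0.9 0 0 0 20;0 0 0.6 0 0 0 20;0 0 0 0 0 0 20")

```text
clock: 21.45
ee_pos: [561.6, 342.2, 154.6]
tool_rot: [-0.171, 3.13, 0.005]
wrist_force: [0.2, 0.1, -1.9]
opening: 0.348
grip_force: 25.0
```

carry_out(motion="0.09 -0.9 0 0 0 0 20;0.09 -0.9 0 0 0 0 20;0.09 -0.9 0 0 0 0 20;0.09 -0.9 0 0 0 0 20;0.09 -0.9 0 0 0 0 20;0.09 -0.9 0 0 0 0 20;0.09 -0.9 0 0 0 0 20;0.09 -0.9 0 0 0 0 20;0.09 -0.9 0 0 0 0 20;0.09 -0.9 0 0 0 0 20")

```text
clock: 22.45
ee_pos: [603.9, -110.7, 148.8]
tool_rot: [0.171, -3.136, -0.0]
wrist_force: [0.0, 0.4, -1.0]
opening: 0.347
grip_force: 25.0
```

carry_out(motion="0.02 -0.75 0 0 0 0 20;0 0 0 0 0 0 20;0 0 0 0 0 0 20")

```text
clock: 22.75
ee_pos: [604.9, -147.0, 148.7]
tool_rot: [0.168, -3.136, -0.001]
wrist_force: [0.0, -0.1, -2.0]
opening: 0.342
grip_force: 25.0
```

```bash
python3 - <<'E'
from h import *
c=snap('wrist','w9.png'); s=get_state();print(s['ee_pos'],s['tool_rot'],s['clock'],s['opening'],s['grip_force'],s['wrist_force'])
E
```

```text
[ 604.96699765 -146.11488355  148.80488813] [ 1.70266391e-01 -3.13596963e+00 -1.01840638e-03] 22.8 0.34560606644838954 24.999815225601196 [ 0.27892067  0.30645248 -1.47827514]
```

View pics/w9.png

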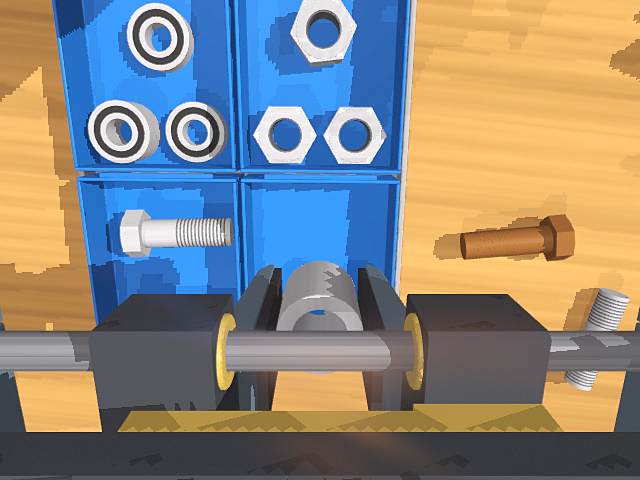

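The sleeve is upright in the grip, and the nut, bolt and bearing sit well in their bins. Now I'll lower it.

carry_out(motion="0 0 -0.5 0 0 0 20;0 0 -0.7 0 0 0 20;0 0 -0.7 0 0 0 20;0 0 -0.5 0 0 0 20;0 0 -0.2 0 0 0 20;0 0 -0.04 0 0 0 20;0 0 0 0 0 0 20;0 0 -0.03 0 0 0 20;0 0 0 0 0 0 20")

```text
clock: 23.7
ee_pos: [605.9, -146.4, 16.6]
tool_rot: [-0.171, 3.136, -0.001]
wrist_force: [0.1, -0.1, -0.3]
opening: 0.347
grip_force: 25.0
```

carry_out(motion="0 0 -0.02 0 0 0 20;0 0 0 0 0 0 20;0 0 0 0 0 0 20")

```text
clock: 24.0
ee_pos: [606.0, -146.5, 16.4]
tool_rot: [-0.171, 3.135, -0.001]
wrist_force: [-3.5, 2.7, 15.2]
opening: 0.342
grip_force: 25.0
```

Contact. I'll release, rise and back away clear of the top camera's view.

carry_out(motion="0 0 0 0 0 0 48;0 0 0 0 0 0 48;0 0 0 0 0 0 48;0 0 0.4 0 0 0 48;0 0 0.9 0 0 0 48;0 0 0.9 0 0 0 48;-0.2 0.8 0.6 0 0 0 48;-0.2 0.9 0 0 0 0 48;-0.2 0.9 0 0 0 0 48;-0.2 0.9 0 0 0 0 48")

```text
clock: 25.0
ee_pos: [565.1, 29.2, 154.7]
tool_rot: [-0.17, 3.136, -0.0]
wrist_force: [0.2, 0.6, -0.1]
opening: 0.525
grip_force: 0.0
```

carry_out(motion="0 0.9 0 0 0 0 48;0 0.9 0 0 0 0 48;0 0.9 0 0 0 0 48;0 0.9 0 0 0 0 48;0 0.9 0 0 0 0 48;0 0 0 0 0 0 48;0 0 0 0 0 0 48")

```text
clock: 25.7
ee_pos: [565.3, 253.6, 154.1]
tool_rot: [0.174, -3.136, 0.0]
wrist_force: [-0.3, -0.8, -0.3]
opening: 0.529
grip_force: 0.0
```

```bash
python3 - <<'E'
from h import *
s=get_state();print(s['ee_pos'],s['clock'],s['wrist_force'])
d=snap('top','top4.png')['img'][150:310,420:560]; f=snap('scene','scene4.png')['img'][260:430,120:350]
o=np.zeros((400,800,3),np.uint8); o[:340,:460]=cv2.resize(f,(460,340)); o[:366,480:]=cv2.resize(d,(320,366))
cv2.imwrite('pics/m9.png',o[:,:,::-1])
E
```

```text
[565.31373792 253.56892794 154.06579977] 25.7 [-0.33893249 -0.7943104  -0.26670394]
```

View pics/m9.png

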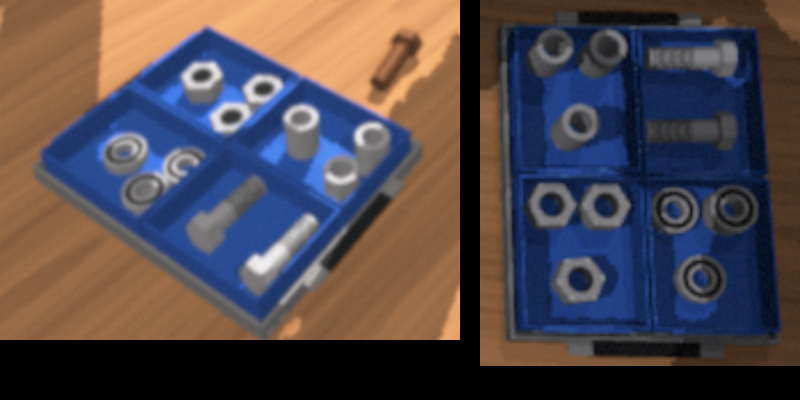

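Both views show all four parts on the right floors: nut and bearing flat, sleeve standing, bolt lying crosswise. The arm is clear of everything, so I'm handing in.

```bash
python3 -c "
from plant import *
print(sign_off())"
```

```text
the job is handed in; nothing more can be done
None
```

The nut, bolt, bearing and sleeve are each set down in their own bin as asked (nut and bearing flat, sleeve standing, bolt crosswise), the small nut and stud were left alone, and the job is handed in at about 26 s; no verdict came back.

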